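# Open the leak-test valve with its bayonet key

### The arm

A 6-joint arm with a two-finger parallel gripper is mounted at the origin on the work surface; the furniture and walls round the work are solid. World frame = base frame: x ahead of the robot, y to its left, z up, the work surface at z = 0. Lengths are in m, angles in degrees, forces in N, time in s.
With the tool pointing down it reaches from about 0.25 to 0.725 m from the base axis. Payload 9.7 kg.
Tool frame: the origin (TCP) lies between the finger pads; the fingertips stand 19 mm ahead of it and the grasp point (between the pads) is the TCP; x points along the fingers, y is the direction in which the jaws open and shut, and the axes are right-handed (so a half turn about x gives the same grasp; the last joint's range is limited). The gripper opens to 85 mm and grips with 20 to 120 N. Pads are 22 mm wide; open, the fingers measure 114 mm over their backs; the gripper's body (76 mm by 85 mm) begins 54 mm behind the grasp point. The pads swing forward as they close: fully open they stand 13 mm farther back than shut.
Start: joints at [-65.145, 4.979, 10.078, 95.1, 0, 90], TCP at [0.231, -0.499, 0.25] pointing down, gripper open.
Joint ranges: [-179.16, 179.16], [-48.56, 103.87], [-65.8, 70.77], [-126.05, 130.52], [-82.76, 87.17], [-180, 180]. Speed limits (degrees/s): [127.2, 127.2, 147.25, 180, 180, 180].

### API

Orientations are given as [roll, pitch, yaw] about the fixed x, y, z axes, in that order (R = Rz(yaw) Ry(pitch) Rx(roll)).
In Python, from workcell import bot gives the robot as it stands. The module is installed in compiled form; this text tells all that it offers.
- The arm moves only by the shell command python3 -m handwheel 'ROWS' [FORCE]. ROWS is JSON, a list of rows, each a list of 7 numbers: the turn, a rotation vector about the tool's x, y, z in degrees, then the shift along the tool's x, y, z in m, then the closure, from -1 (fully open) to 1 (shut), so that 0 is half open. In form: [[ax, ay, az, dx, dy, dz, fingers], ...]. A call has 1 to 20 rows; each row is the pose to reach, as a shift and turn from the pose commanded when the call began, along the tool's axes at that moment; what a row does not reach only later rows make up. A row lasts 1/8 s, in which the tool goes at most 62.5 mm and 10.7 degrees, less where a joint would pass 70% of its speed; a pose out of reach is approached as far as the arm can. A call with a gripper value outside its range is refused whole. The fingers move at their own pace and stop on an object; FORCE is the grip in N (left out, the last holds). Time passes only in rows, so rows that repeat a pose let the fingers close. It gives the time, the measured TCP pose, the force and the opening at its end, in the units of the state.
- bot.get_obs(): the state, without advancing time (a new reading comes with each control period).
- bot.camera(name): name is "scene" or "top" or "wrist"; returns a dict with "frame" (400x640x3 uint8, red, green, blue), "fx", "fy", "cx", "cy" (pixels), "R" (3x3) and "t" (3): a world point X has camera coordinates R X + t; the wrist camera has in their place "tool_from_camera" (4x4, takes a point from camera to tool coordinates, whose origin is the TCP and whose axes are the tool frame's). Camera axes: x right, y down, z forward; pixel columns grow to the right and rows downward; lengths in m; the calibration is good to about 2 mm. A picture is of the moment at which its call begins: read the wrist's pose just before it. There is no depth.
- bot.job_done(): hands the job in, once; it reports no verdict.
Trained networks look in a picture, given as the dict that the camera call returned (one of the last four; its "shot" number tells which), for a name from the list of things; names that differ only in an ending like _2 or _b are one class to them, and where a whole thing is asked for, a point or a joint stands for the part that bears it (a point fixed in the world has none). Each returns a list of dicts, best first, with "conf" (0 to 1); they miss things now and then, are a little off and sometimes report something else, mostly with a low value. They report only what shows in the picture. A call takes as long as a camera call. They do not tell look-alikes from the thing itself.
- bot.look_for(name, picture): "bbox" ([left, top, width, height] as shares, 0 to 1, of the picture: columns of its width, rows of its height, round what is visible of it).
- bot.tip_of(name, picture): "centre" ([column, row] as shares, 0 to 1, of the picture: columns of its width, rows of its height: a listed point, or the origin of a listed thing).
The state is a dict: "time": time; "q": joint angles; "qd": joint speeds; "joint_efforts": joint torques, N m; "ee_pos": TCP position; "tcp_rot": TCP orientation; "wrist_force": force on the tool from outside, world axes, zero at the start; "torque": the same for the moment, N m; "opening": finger opening in m.
Only numpy, scipy, OpenCV 4.12 (cv2) and the standard library are available. Lean on these libraries where they do the work, as an engineer would, in place of code of your own. Each camera call takes 0.05 s, during which the arm holds its last target.

### The job

Pull the orange-handled bayonet key out of its upright holder and fit its two lugs into the slotted socket of the leak-test stand. Push it fully home against the spring, then twist it a quarter turn clockwise (seen from above) and finish while still holding it there, gripped, pressed in and turned, because the valve springs shut when let go. Leave the other things on the table where they are.

Things in the scene. Friction and masses are not known exactly. Their poses are not given: they have to be found in the camera images.
- key: loose bayonet key, 145 mm long, 120 g, upright in the holder. Origin at the centre of its bottom end, z up. Steel shaft 19 mm in diameter up to 85 mm, dark collar 42 mm in diameter (85 to 93 mm), orange flat paddle grip (93 to 145 mm, 36 mm wide along x, 14 mm thick along y). Two lugs near the bottom point along x, like the paddle's width. A half turn about z makes no difference
- key_grip (a point): point in the middle of the paddle grip, 122 mm above the key's bottom end, on its axis; axes as the key's. Grasp here from above, fingers on the flats (closing along the key's y)
- key_tip (a point): centre of the key's bottom end (same as the key's origin). Above it: conical nose (0 to 10 mm), then the two brass lugs along the key's x axis (heights 10 to 19 mm, 33 mm over both, 8 mm wide, lower edges tapered)
- holder: fixed upright grey tube on a dark 80 mm round foot; origin at the centre of its underside. Tube outer diameter 49 mm, bore 36 mm, mouth 95 mm above the table. The key's collar rests on the mouth, so its bottom end stands 10 mm above the table; it is pulled straight up, 85 mm until it is clear
- holder_mouth (a point): centre of the holder's mouth, 95 mm above the table
- stand: fixed leak-test stand: grey base plate 155 x 100 x 12 mm, from 50 mm in front (-x) to 105 mm behind (+x) of the socket's axis; origin on that axis at table height. The socket is a green cylinder 60 mm in diameter under a steel ring, 70 mm high in all. A cream cartridge 45 mm in diameter stands fixed in a cup 75 mm behind the socket's axis, its top 106 mm above the table
- socket_mouth (a point): centre of the socket's hole, in the top face of the 8 mm thick steel ring, 70 mm above the table; axes as the stand's. Round hole 23 mm in diameter with two slots along x, 11 mm wide, 38 mm over both ends: the lugs go in there. Two red marks on the ring along y show where the lugs end after the turn
- plunger (a joint): spring plunger under the ring: 0 at rest (up), 0.009 m pushed home (the stop); 3 N at the start, 9 N at the stop. The key's bottom end is 46 mm above the table when its lugs first rest on the plunger, 37 mm when pushed home. The lugs are below the ring, and can turn, only from about 0.003 m on
- rotor (a joint): rotor on the plunger, driven by the lugs (about 0.1 rad of play), 0 at rest with its grooves in line with the slots, grows clockwise seen from above to a stop at 1.5 rad. A torsion spring (0.06 N m at the quarter turn) turns it back when let go
- blue_cap: bystander: loose blue ring-shaped cap lying flat near the robot at its right, 64 mm in diameter, 28 mm high; origin at the centre of its underside
- oring_tin: bystander: open grey tin of O-rings, 68 mm in diameter, 22 mm high; origin at the centre of its underside
- spare_cartridge: bystander: cream filter cartridge standing upright, 45 mm in diameter, 72 mm high; origin at the centre of its underside
- red_marker: bystander: red felt marker lying flat, 131 x 20 x 21 mm, long along its x; origin at the centre of its underside
Things that resemble listed ones, but are neither listed nor needed, are in the scene too. Of the things like the key, leave any that is white; of the rest the larger one is meant. Several things look just like the holder: the one meant starts nearest to the robot's base.

How it is judged:
By the outcome, as a careful person would: the job done as asked, in the order asked, and still so for the second after the job is handed in, while the arm keeps its last pose, push and grip.
It also fails if it takes over 45 s, if anything falls off the work surface, if the arm or the gripper's body presses on something with over 40 N, if the wrist force passes 120 N, or if a joint passes its speed limit or range.

## Working session

There is one attempt and no reset: what is moved stays moved. The work goes in short steps, Python scripts to look and compute and a shell command to move; the robot and the scene stay as the last step left them, time stands still between calls to the robot, and variables do not carry over. Pictures are saved under pics/ and viewed, and the job is handed in when it is done.

```bash
mkdir -p pics; ls
python3 - <<'E'
from workcell import bot
import cv2
o=bot.get_obs()
for k,v in o.items(): print(k,v)
for n in ("scene","top","wrist"):
    c=bot.camera(n); cv2.imwrite(f"pics/{n}0.png",c["frame"][:,:,::-1])
    print(n,{k:v for k,v in c.items() if k!="frame"})
    for name in ("key","holder","stand","socket_mouth","key_grip"):
        try:
            print(name,"BB",[( [round(x,3) for x in d["bbox"]],round(d["conf"],2)) for d in bot.look_for(name,c)])
        except Exception as e: print(name,e)
        try:
            print(name,"TIP",[( [round(x,3) for x in d["centre"]],round(d["conf"],2)) for d in bot.tip_of(name,c)])
        except Exception as e: print(name,e)
print(bot.get_obs()["time"])
E
```

```text
pics
time 0.0
q [-6.51457882e+01  5.01043455e+00  1.00347449e+01  9.50984888e+01
  1.75431629e-04  9.00007672e+01]
qd [ 0.05259044  0.05973907  0.01079572 -0.07967673 -0.03050391 -0.00942333]
joint_efforts [-6.40311155e-04 -5.20396614e+01  4.64791739e+01  1.66969781e-02
 -6.81070287e-05  1.18246302e-05]
ee_pos [ 0.23108936 -0.49888105  0.24959203]
tcp_rot [-90.13473661  89.92582133 114.71870784]
wrist_force [-0.15854926  0.37074373  0.0126087 ]
torque [ 0.00511256 -0.04308753 -0.05061135]
opening 0.08546254658881886
scene {'fx': 421.50335031936146, 'fy': 421.50335031936146, 'cx': 321.2901377900724, 'cy': 201.649322164173, 'R': array([[-0.58993829, -0.80724557,  0.01809433],
       [-0.48708852,  0.33791482, -0.8053312 ],
       [ 0.6439857 , -0.48390925, -0.59254895]]), 't': array([0.34141903, 0.3504519 , 1.12540133]), 'shot': 1}
key BB [([0.421, 0.531, 0.019, 0.056], 0.77), ([0.355, 0.536, 0.019, 0.097], 0.73), ([0.449, 0.62, 0.015, 0.058], 0.56), ([0.548, 0.601, 0.03, 0.073], 0.33)]
key TIP [([0.369, 0.634], 0.66), ([0.458, 0.681], 0.44)]
holder BB [([0.438, 0.475, 0.033, 0.08], 0.
[... 1636 characters left out ...]
.332, 0.448], 0.66), ([0.384, 0.502], 0.57), ([0.388, 0.609], 0.39)]
wrist {'fx': 294.14296475568204, 'fy': 294.14296475568204, 'cx': 315.91768409061297, 'cy': 202.21911208995158, 'tool_from_camera': array([[ 1.12505047e-03, -2.96370034e-01,  9.55072530e-01,
        -1.22310713e-01],
       [ 9.99999143e-01,  9.73519977e-04, -8.75878352e-04,
        -2.79538240e-04],
       [-6.70198090e-04,  9.55072696e-01,  2.96370876e-01,
        -7.54952586e-02],
       [ 0.00000000e+00,  0.00000000e+00,  0.00000000e+00,
         1.00000000e+00]]), 'shot': 3}
key BB []
key TIP []
holder BB []
holder TIP []
stand BB []
stand TIP []
socket_mouth BB []
socket_mouth TIP []
key_grip BB []
key_grip TIP []
1.65
```

View pics/scene0.png

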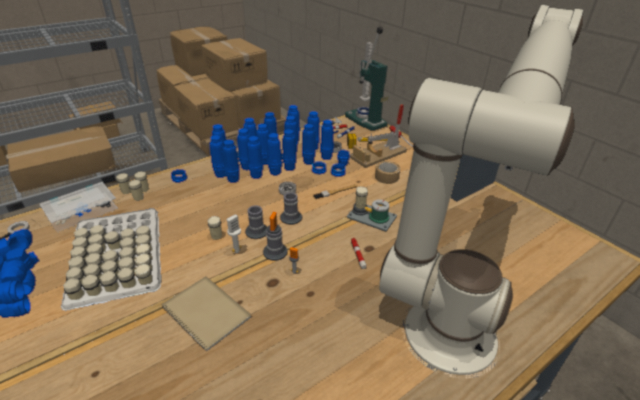

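View pics/top0.png

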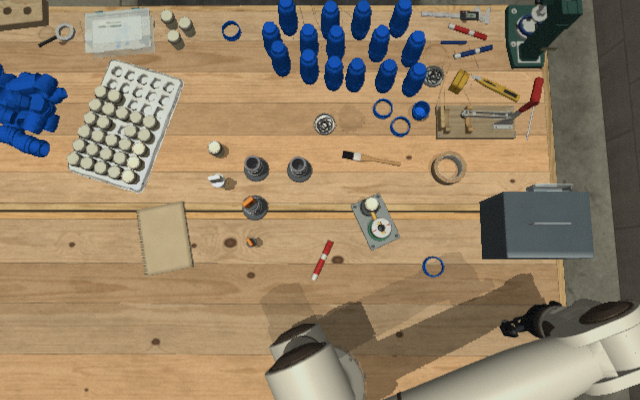

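Run:
```python
import cv2
a=cv2.imread("pics/scene0.png")[165:305,190:410]; cv2.imwrite("pics/s0c.png",cv2.resize(a,None,fx=3.6,fy=3.6,interpolation=3))
a=cv2.imread("pics/top0.png")[130:270,190:410]; cv2.imwrite("pics/t0c.png",cv2.resize(a,None,fx=3.6,fy=3.6,interpolation=3))
```

```text
(no output)
```

View pics/s0c.png

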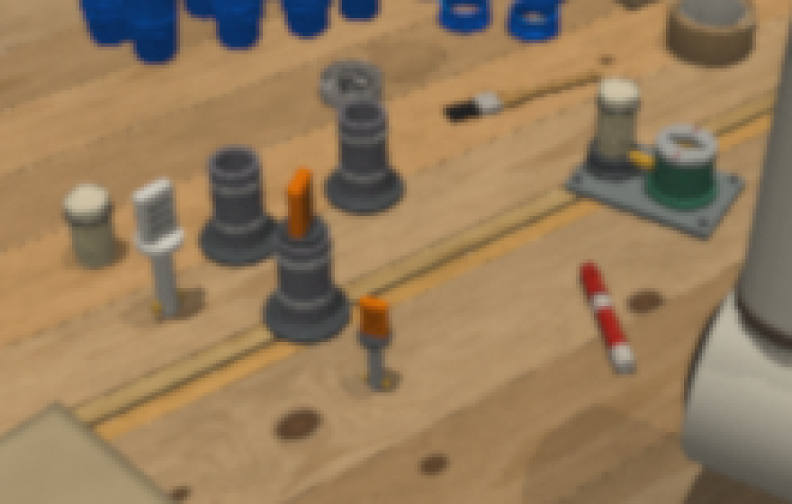

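View pics/t0c.png

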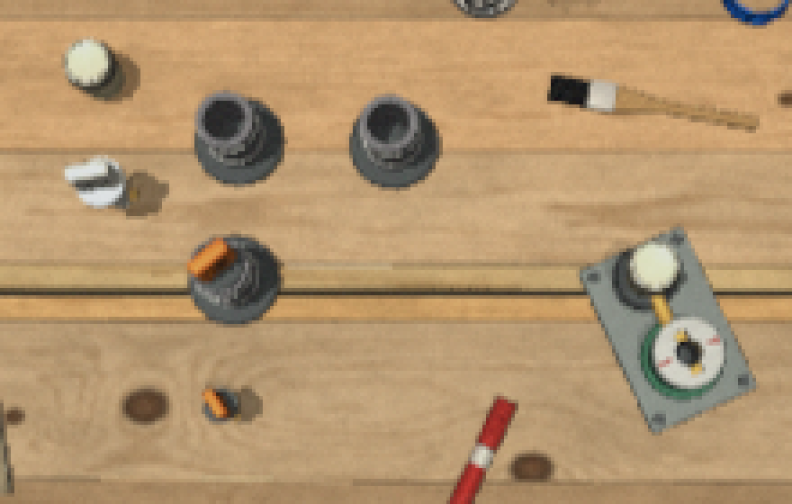

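```bash
cat > h.py <<'E'
import numpy as np, cv2
from scipy.spatial.transform import Rotation as Ro
T=dict(fx=475.8136162364087,fy=475.8136162364087,cx=319.3436533166858,cy=192.02783926875455,R=np.array([[ 0.00297765,-0.99993909,-0.01062822],[-0.9876157,-0.00127342,-0.15688722],[0.15686413,0.01096375,-0.98755934]]),t=np.array([0.01085682,0.58124734,1.41813256]))
S=dict(fx=421.50335031936146,fy=421.50335031936146,cx=321.2901377900724,cy=201.649322164173,R=np.array([[-0.58993829,-0.80724557,0.01809433],[-0.48708852,0.33791482,-0.8053312],[0.6439857,-0.48390925,-0.59254895]]),t=np.array([0.34141903,0.3504519,1.12540133]))
def ray(c,u,v):
    d=c["R"].T@np.array([(u-c["cx"])/c["fx"],(v-c["cy"])/c["fy"],1]); o=-c["R"].T@c["t"]; return o,d
def atz(c,u,v,z):
    o,d=ray(c,u,v); return o+d*(z-o[2])/d[2]
def tri(a,b):
    A=[];y=[]
    for c,u,v in (a,b):
        o,d=ray(c,u,v); d/=np.linalg.norm(d); P=np.eye(3)-np.outer(d,d);A.append(P);y.append(P@o)
    x=np.linalg.lstsq(np.vstack(A),np.hstack(y),rcond=None)[0]
    return x
def wcam(c,obs):
    Rt=Ro.from_euler('xyz',obs["tcp_rot"],degrees=True).as_matrix(); M=np.eye(4);M[:3,:3]=Rt;M[:3,3]=obs["ee_pos"]
    C=np.linalg.inv(M@c["tool_from_camera"]); d=dict(c);d["R"]=C[:3,:3];d["t"]=C[:3,3];return d
def proj(c,X):
    p=c["R"]@np.asarray(X)+c["t"]; return c["cx"]+c["fx"]*p[0]/p[2],c["cy"]+c["fy"]*p[1]/p[2]
E
python3 - <<'E'
from h import *
np.set_printoptions(precision=4,suppress=True)
def f(u,v): return 640*u,400*v
c2=lambda u,v:(190+u/3.6,130+v/3.6); c1=lambda u,v:(190+u/3.6,165+v/3.6)
print("socket net top",atz(T,*f(.597,.556),.07),"scene",atz(S,*f(.591,.506),.07),"tri",tri((T,*f(.597,.556)),(S,*f(.591,.506))))
print("socket eye",atz(T,*c2(689,353),.07))
print("cart top",atz(T,*c2(656,266),.106))
print("grip net top",atz(T,*f(.384,.502),.132),"scene",atz(S,*f(.428,.552),.132),"tri",tri((T,*f(.384,.502)),(S,*f(.428,.552))))
print("holder foot net",atz(T,*f(.396,.512),0),atz(S,*f(.432,.632),0))
# foot circle eye
print("foot eye",atz(T,*c2(235,282),0.003))
print("paddle eye",atz(T,*c2(212,256),.155))
a=np.array([240,212]);
for p in [(192,268),(231,243)]: print("pad end",atz(T,*c2(*p),.155))
E
```

```text
socket net top [ 0.4857 -0.1761  0.07  ] scene [ 0.4788 -0.1724  0.07  ] tri [ 0.4854 -0.1777  0.0639]
socket eye [ 0.4687 -0.1737  0.07  ]
cart top [ 0.5366 -0.1438  0.106 ]
grip net top [0.5416 0.2238 0.132 ] scene [0.5315 0.2163 0.132 ] tri [0.538  0.2193 0.1306]
holder foot net [0.5473 0.2211 0.    ] [0.5295 0.2154 0.    ]
foot eye [0.5357 0.2146 0.003 ]
paddle eye [0.5375 0.211  0.155 ]
pad end [0.5279 0.2265 0.155 ]
pad end [0.5479 0.1962 0.155 ]
```

Run:
```python
from h import *
np.set_printoptions(precision=4,suppress=True)
R=Ro.from_euler('xyz',[-90.13473661,89.92582133,114.71870784],degrees=True).as_matrix()
print(R)
print("target shift to key at z .30:",R.T@(np.array([.536,.214,.30])-[.231,-.499,.25]))
```

```text
[[-0.0005  0.4203 -0.9074]
 [ 0.0012 -0.9074 -0.4203]
 [-1.     -0.0013 -0.    ]]
target shift to key at z .30: [-0.0493 -0.5188 -0.5764]
```

```bash
python3 -m handwheel '[[-99,0,0,-0.02,-0.519,-0.576,-1],[-99,0,0,-0.02,-0.519,-0.576,-1],[-99,0,0,-0.02,-0.519,-0.576,-1],[-99,0,0,-0.02,-0.519,-0.576,-1],[-99,0,0,-0.02,-0.519,-0.576,-1],[-99,0,0,-0.02,-0.519,-0.576,-1],[-99,0,0,-0.02,-0.519,-0.576,-1],[-99,0,0,-0.02,-0.519,-0.576,-1],[-99,0,0,-0.02,-0.519,-0.576,-1],[-99,0,0,-0.02,-0.519,-0.576,-1],[-99,0,0,-0.02,-0.519,-0.576,-1],[-99,0,0,-0.02,-0.519,-0.576,-1],[-99,0,0,-0.02,-0.519,-0.576,-1],[-99,0,0,-0.02,-0.519,-0.576,-1],[-99,0,0,-0.02,-0.519,-0.576,-1],[-99,0,0,-0.02,-0.519,-0.576,-1]]' 40
python3 - <<'E'
from workcell import bot
from h import *
import pickle
o=bot.get_obs(); print(o)
c=bot.camera("wrist"); cv2.imwrite("pics/w1.png",c["frame"][:,:,::-1]); pickle.dump((o,c),open("w1.pkl","wb"))
for n in ("key_grip","holder_mouth"): print(n,bot.tip_of(n,c))
E
```

```text
time: 3.65
ee_pos: [0.5355, 0.2129, 0.2708]
tcp_rot: [66.9, 90.0, 10.7]
wrist_force: [-0.6, -0.3, 0.2]
opening: 0.0852
{'time': 3.65, 'q': array([ 2.16868831e+01,  9.17309215e+00,  1.69935291e+01,  9.77877408e+01,
       -6.35200506e-03,  7.79007506e+01]), 'qd': array([-0.03861382, -0.00695289,  0.03604572, -0.07405406,  0.02900186,
        0.05453976]), 'joint_efforts': array([ 4.10649693e-01, -5.56125176e+01,  4.59985113e+01, -2.78847251e-02,
        9.34930664e-03, -6.31730378e-03]), 'ee_pos': array([0.53548923, 0.21292332, 0.27078433]), 'tcp_rot': array([66.9066361 , 89.96669254, 10.69276678]), 'wrist_force': array([-0.57124728, -0.29686884,  0.20034179]), 'torque': array([ 0.01474481, -0.05290321, -0.02108567]), 'opening': 0.08521689775825651}
key_grip [{'centre': [0.5002, 0.4778], 'conf': 0.88}, {'centre': [0.6983, 0.362], 'conf': 0.88}, {'centre': [0.3558, 0.3052], 'conf': 0.8}]
holder_mouth [{'centre': [0.6389, 0.6112], 'conf': 0.89}, {'centre': [0.5327, 0.8255], 'conf': 0.59}]
```

View pics/w1.png

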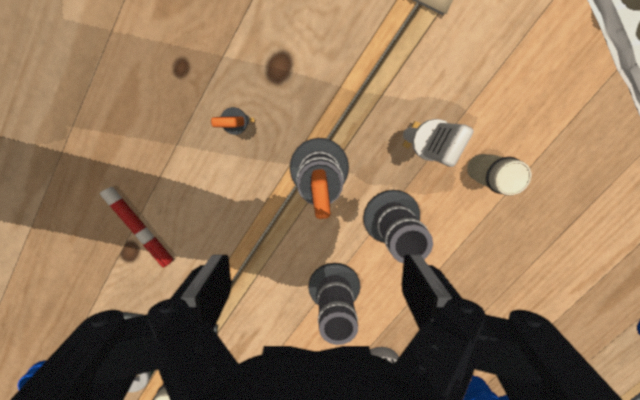

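Run:
```python
from h import *
import pickle
np.set_printoptions(precision=4,suppress=True)
o,c=pickle.load(open("w1.pkl","rb")); w=wcam(c,o)
print(atz(w,.5002*640,.4778*400,.132))
a=c["frame"][125:235,260:380,::-1]; cv2.imwrite("pics/w1c.png",cv2.resize(a,None,fx=5,fy=5,interpolation=3))
f=c["frame"].astype(int); m=((f[:,:,0]>f[:,:,2]*2.2)&(f[:,:,0]>130)).astype(np.uint8); 
m[:150]=0;m[230:]=0;m[:,:290]=0;m[:,350:]=0
# bright = top face
ys,xs=np.nonzero(m); print(len(xs)); 
for y in range(ys.min(),ys.max()+1):
    r=xs[ys==y]; 
    if len(r): print(y,r.min(),r.max(),f[y,r].mean(0).astype(int))
```

```text
[0.5354 0.22   0.132 ]
579
178 320 322 [132  67  30]
179 315 324 [146  74  33]
180 313 325 [169  86  39]
181 312 326 [187  95  45]
182 312 326 [202 104  49]
183 312 326 [210 111  52]
184 312 326 [214 114  54]
185 311 326 [211 114  55]
186 312 326 [216 117  56]
187 312 327 [209 113  55]
188 312 327 [209 112  55]
189 312 327 [210 113  54]
190 312 327 [212 114  56]
191 312 327 [210 113  54]
192 312 327 [211 114  56]
193 313 327 [215 115  55]
194 313 327 [215 115  55]
195 313 327 [215 116  56]
196 313 328 [210 113  55]
197 313 328 [209 111  54]
198 313 328 [209 111  53]
199 313 328 [209 111  53]
200 313 328 [209 112  54]
201 314 328 [214 113  53]
202 314 328 [214 113  54]
203 314 329 [209 111  54]
204 314 329 [208 110  53]
205 314 329 [208 110  53]
206 314 329 [207 110  53]
207 314 329 [202 106  51]
208 316 329 [200 104  49]
209 317 330 [184  98  47]
210 318 330 [171  89  42]
211 319 330 [161  84  40]
212 323 330 [153  80  39]
213 317 330 [138  71  32]
214 316 328 [141  72  33]
215 315 327 [149  77  36]
216 316 327 [153  79  37]
217 316 327 [146  79  40]
218 317 326 [138  86  52]
```

View pics/w1c.png

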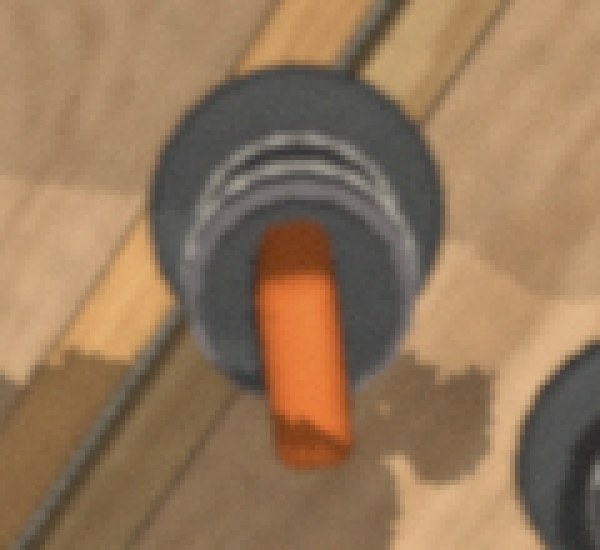

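Run:
```python
from h import *
import pickle
np.set_printoptions(precision=4,suppress=True)
o,c=pickle.load(open("w1.pkl","rb")); w=wcam(c,o)
g=lambda x,y,z: atz(w,260+x/5+.0,125+y/5,z)
a=g(297,273,.155);b=g(313,467,.155); print(a,b,(a+b)/2,np.linalg.norm(a-b),np.degrees(np.arctan2(*(b-a)[1::-1])))
print("width",np.linalg.norm(g(262,350,.155)-g(343,350,.155)))
print("rim",g(300,288,.095), np.linalg.norm(g(183,288,.095)-g(418,288,.095)))
print("foot",g(297,212,.003), np.linalg.norm(g(150,205,.003)-g(444,205,.003)))
# edge angle
for x0,x1 in ((311.5,314.2),(326.2,329.3)):
    a=atz(w,x0,185,.155);b=atz(w,x1,207,.155);print(np.degrees(np.arctan2(*(b-a)[1::-1])))
R=Ro.from_euler('xyz',o["tcp_rot"],degrees=True).as_matrix();print(R)
```

```text
[0.5257 0.2328 0.155 ] [0.5471 0.206  0.155 ] [0.5364 0.2194 0.155 ] 0.03430871400957118 -51.364540971400196
width 0.013621110739308669
rim [0.5362 0.2196 0.095 ] 0.04884558721030205
foot [0.5371 0.2191 0.003 ] 0.07862590515188728
-49.6187780497531
-47.79138132616054
[[ 0.0006  0.8311  0.5561]
 [ 0.0001  0.5561 -0.8311]
 [-1.      0.0005  0.0002]]
```

```bash
python3 -m handwheel '[[-6.5,0,0,0,0.0044,-0.0049,-1],[-6.5,0,0,0.05,0.0044,-0.0049,-1],[-6.5,0,0,0.1,0.0044,-0.0049,-1],[-6.5,0,0,0.1388,0.0044,-0.0049,-1],[-6.5,0,0,0.1388,0.0044,-0.0049,-1],[-6.5,0,0,0.1388,0.0044,-0.0049,-1]]' 40
python3 - <<'E'
from workcell import bot
from h import *
c=bot.camera("wrist"); cv2.imwrite("pics/w2.png",c["frame"][:,:,::-1])
E
```

```text
time: 4.55
ee_pos: [0.5372, 0.2205, 0.1335]
tcp_rot: [71.6, 89.9, 21.9]
wrist_force: [-0.1, -0.5, 0.1]
opening: 0.0851
```

View pics/w2.png

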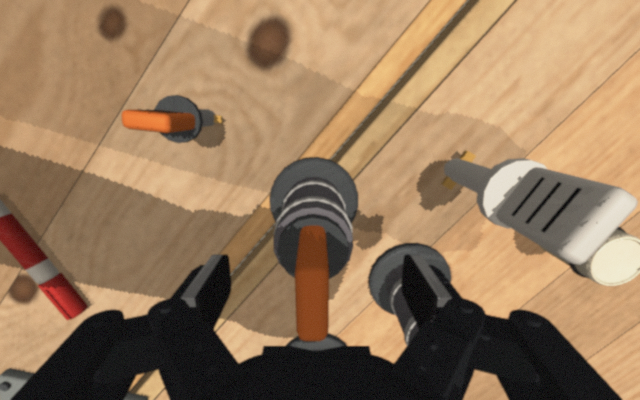

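```bash
python3 -m handwheel '[[0,0,0,0.001,0,0,1],[0,0,0,0.001,0,0,1],[0,0,0,0.001,0,0,1],[0,0,0,0.001,0,0,1],[0,0,0,0.001,0,0,1],[0,0,0,0.001,0,0,1]]' 90
```

```text
time: 5.35
ee_pos: [0.5367, 0.2206, 0.1307]
tcp_rot: [79.5, 90.0, 29.8]
wrist_force: [-0.7, 0.1, 2.4]
opening: 0.013
```

```bash
python3 -m handwheel '[[0,0,0,-0.01,0,0,1],[0,0,0,-0.035,0,0,1],[0,0,0,-0.065,0,0,1],[0,0,0,-0.095,0,0,1],[0,0,0,-0.12,0,0,1],[0,0,0,-0.12,0,0,1]]'
python3 - <<'E'
from workcell import bot
from h import *
o=bot.get_obs();print(o["q"],o["ee_pos"],Ro.from_euler('xyz',o["tcp_rot"],degrees=True).as_matrix(),o["opening"])
c=bot.camera("wrist"); cv2.imwrite("pics/w3.png",c["frame"][:,:,::-1])
c=bot.camera("scene"); cv2.imwrite("pics/s3.png",cv2.resize(c["frame"][120:320,160:460,::-1],None,fx=2.6,fy=2.6))
E
```

```text
time: 6.1
ee_pos: [0.5372, 0.2207, 0.2525]
tcp_rot: [71.6, 89.8, 22.0]
wrist_force: [0.3, -0.1, -2.5]
opening: 0.013
[ 2.23375750e+01  9.16387826e+00  1.49369567e+01  9.55872229e+01
 -1.12325737e-03  7.19848312e+01] [0.53719415 0.22072541 0.25254275] [[ 0.00300783  0.76206799  0.64749002]
 [ 0.00121471  0.64748969 -0.76207324]
 [-0.99999474  0.0030787   0.00102184]] 0.012998154098116338
```

View pics/w3.png

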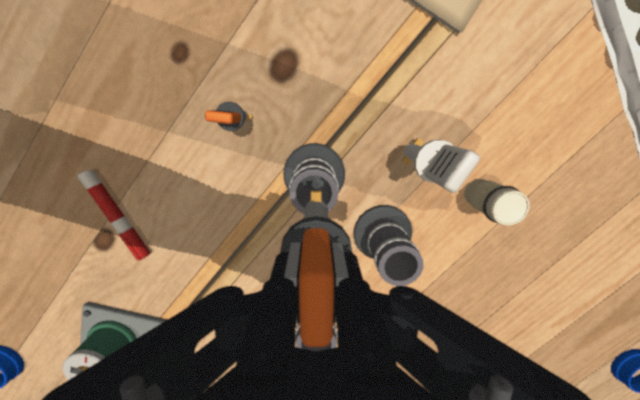

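View pics/s3.png

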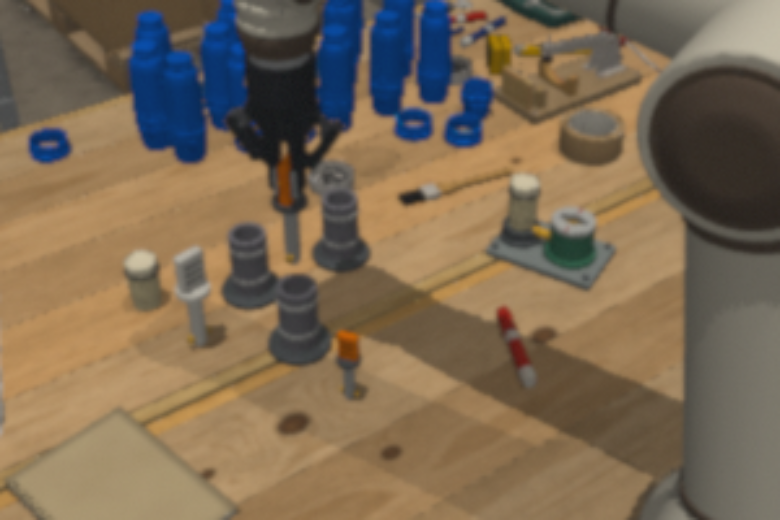

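```bash
python3 -m handwheel '[[-5,0,0,0,-0.019,0.013,1],[-15,0,0,0.003,-0.056,0.039,1],[-25,0,0,0.005,-0.097,0.067,1],[-35,0,0,0.006,-0.138,0.095,1],[-45,0,0,0.008,-0.179,0.123,1],[-55,0,0,0.01,-0.22,0.152,1],[-65,0,0,0.012,-0.258,0.179,1],[-72,0,0,0.012,-0.282,0.195,1],[-74,0,0,0.012,-0.29,0.2,1],[-74,0,0,0.012,-0.29,0.2,1],[-74,0,0,0.012,-0.29,0.2,1]]'
python3 - <<'E'
from workcell import bot
from h import *
import pickle
o=bot.get_obs();print(o["q"],o["ee_pos"],Ro.from_euler('xyz',o["tcp_rot"],degrees=True).as_matrix(),o["opening"])
c=bot.camera("wrist"); cv2.imwrite("pics/w4.png",c["frame"][:,:,::-1]); pickle.dump((o,c),open("w4.pkl","wb"))
w=wcam(c,o)
for n in ("socket_mouth","key_tip"):
    for d in bot.tip_of(n,c): print(n,d,atz(w,d["centre"][0]*640,d["centre"][1]*400,.07))
E
```

```text
time: 7.58
ee_pos: [0.445, -0.1193, 0.2377]
tcp_rot: [134.4, 89.9, 158.7]
wrist_force: [-0.1, -0.5, -2.1]
opening: 0.013
[-1.50090560e+01 -7.38434097e+00 -3.47017648e+00  9.39777400e+01
  7.04434516e-03 -3.93263663e+01] [ 0.44496959 -0.11927077  0.23774617] [[-1.03990845e-03 -4.11789216e-01  9.11278530e-01]
 [ 4.06108312e-04  9.11278774e-01  4.11789790e-01]
 [-9.99999377e-01  7.98301466e-04 -7.80415470e-04]] 0.012952066596129715
socket_mouth {'centre': [0.4011, 0.474], 'conf': 0.94} [ 0.46995712 -0.17328956  0.07      ]
key_tip {'centre': [0.4978, 0.5205], 'conf': 0.78} [ 0.46215442 -0.10757714  0.07      ]
key_tip {'centre': [0.8573, 0.6497], 'conf': 0.57} [0.41237307 0.14806996 0.07      ]
```

View pics/w4.png

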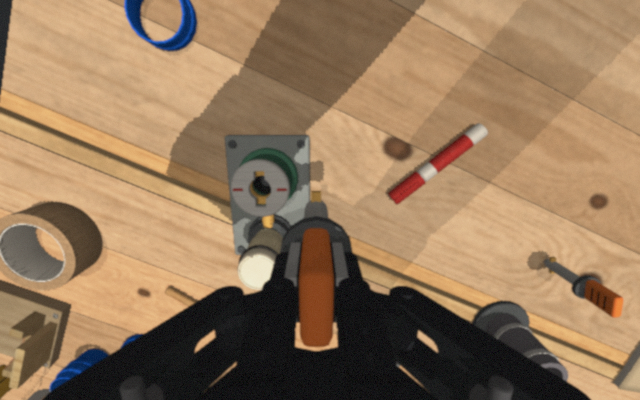

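Run:
```python
from h import *
import pickle
o,c=pickle.load(open("w4.pkl","rb"))
a=c["frame"][120:240,210:350,::-1]; cv2.imwrite("pics/w4c.png",cv2.resize(a,None,fx=5.5,fy=5.0,interpolation=3))
a=c["frame"][120:240,210:350,::-1]; cv2.imwrite("pics/w4c.png",cv2.resize(a,None,fx=5,fy=5,interpolation=3))
```

```text
(no output)
```

View pics/w4c.png

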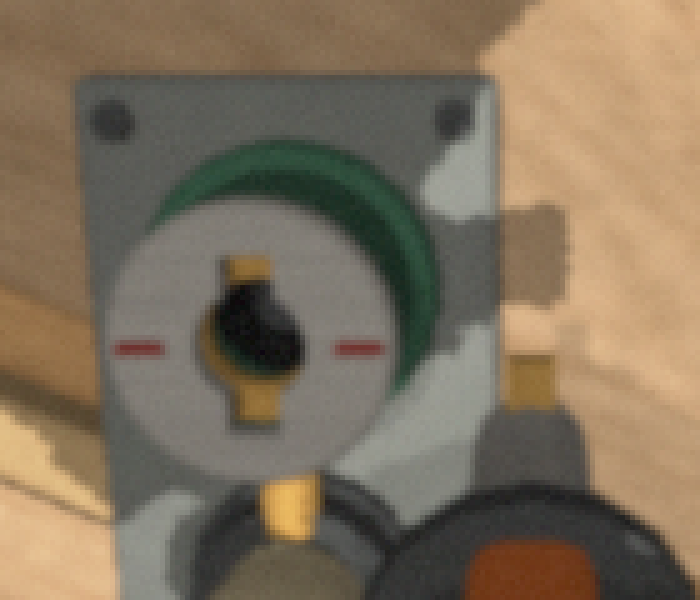

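Run:
```python
from h import *
import pickle
np.set_printoptions(precision=4,suppress=True)
o,c=pickle.load(open("w4.pkl","rb")); w=wcam(c,o)
g=lambda x,y,z=.07: atz(w,210+x/5-.4,120+y/5-.4,z)
ang=lambda a,b: np.degrees(np.arctan2(*(b-a)[1::-1]))
A=g(114,349);B=g(386,348); print("marks",A,B,(A+B)/2,np.linalg.norm(A-B),ang(A,B))
A=g(247,255);B=g(258,431); print("slots",A,B,(A+B)/2,np.linalg.norm(A-B),ang(A,B))
print("slotw",np.linalg.norm(g(222,265)-g(272,265)),"ringdia",np.linalg.norm(g(105,340)-g(397,340)))
print("ring mid",(g(105,345)+g(397,345))/2, "bottom",g(251,480))
print("hole",g(251.5,345))
# plate corners z=.012
for p in [(78,78),(497,78)]: print("plate",g(*p,.012))
P=g(78,78,.012);Q=g(497,78,.012);print((P+Q)/2,np.linalg.norm(P-Q),ang(P,Q))
# predicted key points in crop
R=Ro.from_euler('xyz',o["tcp_rot"],degrees=True).as_matrix()
def pr(x,y,z):
    u,v=proj(w,o["ee_pos"]+R@np.array([x,y,z])); return round((u+.4-210)*5),round((v+.4-120)*5)
L=.1207
for h in (.010,.013,.019):
    print(h,[pr(L-h,s*.004,-.0165) for s in(-1,1)])
print("shaft left/right h=.03",[pr(L-.03,s*.0095,0) for s in(-1,1)])
print("collar top edge",pr(L-.085,0,-.021),pr(L-.085,-.021,0),pr(L-.085,.021,0))
```

```text
marks [ 0.4799 -0.1959  0.07  ] [ 0.4569 -0.1455  0.07  ] [ 0.4684 -0.1707  0.07  ] 0.055376494968434796 114.54444387412252
slots [ 0.4507 -0.1782  0.07  ] [ 0.4843 -0.1628  0.07  ] [ 0.4675 -0.1705  0.07  ] 0.03693566368003313 24.617591287065565
slotw 0.010004165321247623 ringdia 0.059330934803026515
ring mid [ 0.4677 -0.1708  0.07  ] bottom [ 0.4949 -0.1603  0.07  ]
hole [ 0.4676 -0.1707  0.07  ]
plate [ 0.443  -0.2344  0.012 ]
plate [ 0.403  -0.1461  0.012 ]
[ 0.423  -0.1902  0.012 ] 0.09691573945292896 114.34733259853559
0.01 [(504, 337), (553, 337)]
0.013 [(503, 342), (553, 342)]
0.019 [(503, 352), (553, 352)]
shaft left/right h=.03 [(466, 474), (590, 474)]
collar top edge (527, 462) (349, 630) (705, 630)
```

Run:
```python
from h import *
import pickle
o,c=pickle.load(open("w4.pkl","rb")); w=wcam(c,o)
R=Ro.from_euler('xyz',o["tcp_rot"],degrees=True).as_matrix()
L=.1207
def draw(off,fn,s=5,x0=230,y0=170,W=160,H=120):
    im=cv2.resize(c["frame"][y0-20:y0+H-20+60,x0:x0+W,::-1],None,fx=s,fy=s,interpolation=3).copy(); y0-=20
    def P(h,y,z):
        u,v=proj(w,o["ee_pos"]+R@np.array([L-h,y,z+off])); return int((u+.4-x0)*s),int((v+.4-y0)*s)
    for h in (.093,.145):
        pts=np.array([P(h,a*.007,b*.018) for a,b in ((-1,-1),(1,-1),(1,1),(-1,1))]); cv2.polylines(im,[pts],True,(255,255,0),1)
    for h,r in ((.085,.021),(.093,.021),(.03,.0095)):
        pts=np.array([P(h,r*np.cos(t),r*np.sin(t)) for t in np.linspace(0,6.28,40)]); cv2.polylines(im,[pts],True,(0,255,0),1)
    for h in (.010,.019):
        pts=np.array([P(h,a*.004,b) for a,b in ((-1,-.0165),(1,-.0165),(1,-.0095),(-1,-.0095))]); cv2.polylines(im,[pts],True,(255,0,255),1)
    cv2.imwrite(fn,im[:600])
draw(0,"pics/o4a.png",4.5); draw(.0026,"pics/o4b.png",4.5)
```

```text
(no output)
```

View pics/o4a.png

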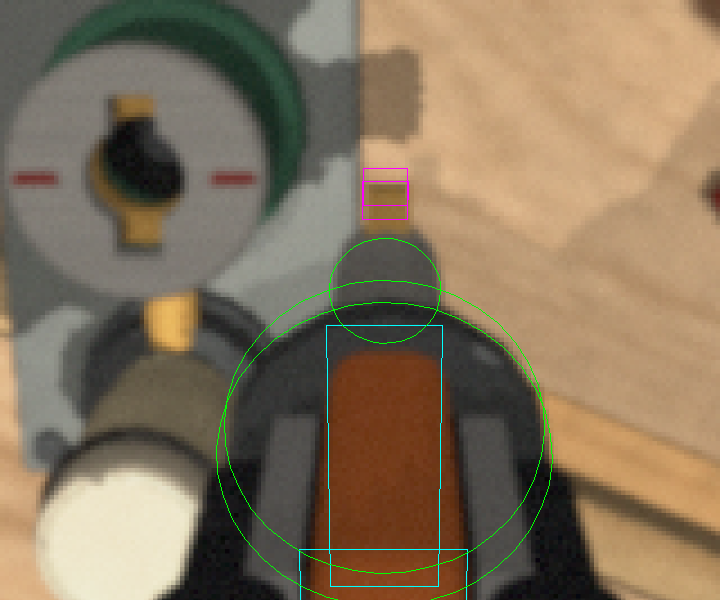

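View pics/o4b.png

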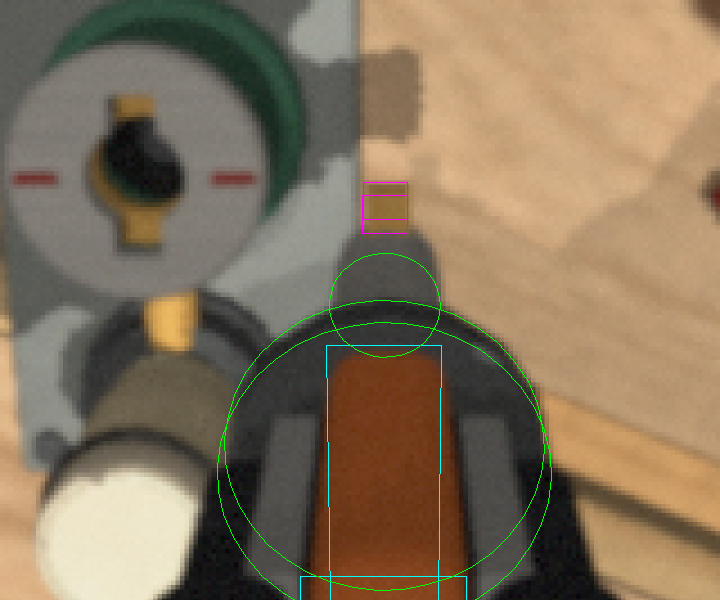

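Run:
```python
from h import *
import pickle
o,c=pickle.load(open("w4.pkl","rb")); w=wcam(c,o)
R=Ro.from_euler('xyz',o["tcp_rot"],degrees=True).as_matrix()
x0,y0,s=230,150,4.5
def P(p):
    u,v=proj(w,o["ee_pos"]+R@np.array(p)); return round((u+.4-x0)*s),round((v+.4-y0)*s)
print("pad tips",P((.019,-.0065,-.011)),P((.019,.0065,-.011)),P((.019,-.0065,.011)))
print("paddle base front",P((.1207-.093,-.007,-.018)),"top front",P((.1207-.145,-.007,-.018)))
im=cv2.resize(c["frame"][210:350,270:365,::-1],None,fx=4.2,fy=4.2,interpolation=3); im=np.clip(im.astype(float)*1.8,0,255).astype(np.uint8); cv2.imwrite("pics/w4d.png",im)
f=c["frame"]
for r in range(225,352,3): print(r,f[r,310:322].mean(0).astype(int),end="; ")
```

```text
pad tips (328, 409) (440, 409) (331, 575)
paddle base front (327, 326) top front (300, 550)
225 [54 53 53]; 228 [91 55 35]; 231 [113  57  24]; 234 [114  58  26]; 237 [113  57  24]; 240 [115  58  26]; 243 [114  57  24]; 246 [114  57  24]; 249 [115  58  25]; 252 [114  58  25]; 255 [114  58  26]; 258 [111  56  25]; 261 [109  54  22]; 264 [109  55  24]; 267 [107  54  21]; 270 [110  57  25]; 273 [122  61  28]; 276 [131  67  30]; 279 [133  67  29]; 282 [135  69  30]; 285 [135  69  30]; 288 [136  68  31]; 291 [135  68  30]; 294 [136  69  32]; 297 [135  68  31]; 300 [135  69  30]; 303 [135  68  30]; 306 [135  68  30]; 309 [136  68  30]; 312 [135  68  30]; 315 [136  69  31]; 318 [135  68  30]; 321 [135  68  30]; 324 [135  68  29]; 327 [135  68  29]; 330 [135  69  30]; 333 [133  68  28]; 336 [135  69  31]; 339 [134  67  28]; 342 [134  67  28]; 345 [131  72  36]; 348 [217 166 116]; 351 [86 67 48];
```

View pics/w4d.png

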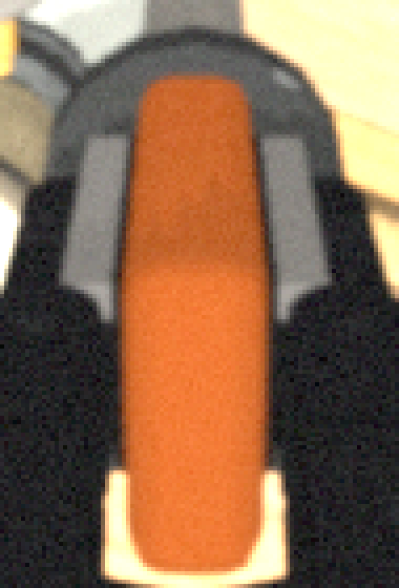

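Run:
```python
from h import *
import pickle
from scipy.optimize import least_squares
np.set_printoptions(precision=4,suppress=True)
o,c=pickle.load(open("w4.pkl","rb")); w=wcam(c,o)
R=Ro.from_euler('xyz',o["tcp_rot"],degrees=True).as_matrix()
obs=[(.093,-.018,228),(.145,-.018,273),(.145,.018,346),(.093,-.021,216.9),(.012,-.0165,191.2),(.019,-.0095,202)]
def row(h,z,p):
    L,off,t=p; a=h-.122
    pt=np.array([L-.122-a*np.cos(t)+z*np.sin(t)*1, 0, off+z*np.cos(t)+a*np.sin(t)])
    return proj(w,o["ee_pos"]+R@pt)[1]
def res(p,mask): 
    q=np.array([.1207,0,0.]); q[mask]=p
    return [row(h,z,q)-(v-.0) for h,z,v in obs]
for mask in ([1],[0,1],[1,2],[0,1,2]):
    x0=np.array([.1207,0,0.])[mask]
    r=least_squares(res,x0,args=(mask,),x_scale=[.01]*len(mask)); print(mask,r.x,r.fun)
```

```text
[1] [0.0009] [-4.4945  0.8232  4.71    1.4478 -2.4435 -2.4929]
[0, 1] [0.127  0.0044] [-2.8355  0.1794 -0.0865  3.3333 -0.314  -0.6367]
[1, 2] [ 0.0006 -0.023 ] [-4.099  -1.6475  3.8853  1.8187  0.1305 -0.0503]
[0, 1, 2] [ 0.1263  0.0039 -0.0053] [-2.9185 -0.2967  0.2058  3.2216  0.0427 -0.2816]
```

Run:
```python
from h import *
import pickle
from scipy.optimize import least_squares
np.set_printoptions(precision=4,suppress=True)
o,c=pickle.load(open("w4.pkl","rb")); w=wcam(c,o)
R=Ro.from_euler('xyz',o["tcp_rot"],degrees=True).as_matrix()
obs=[(.093,-.018,228),(.145,-.018,273),(.145,.018,346),(.085,-.021,216.9),(.012,-.0165,191.2),(.019,-.0095,202)]
def row(h,z,p):
    L,off,t,b=p; a=h-.122
    pt=np.array([L-.122-a*np.cos(t)+z*np.sin(t)*1, 0, off+z*np.cos(t)+a*np.sin(t)])
    return proj(w,o["ee_pos"]+R@pt)[1]+b
def res(p,mask): 
    q=np.array([.1207,0,0.,0]); q[mask]=p
    return [row(h,z,q)-(v-.0) for h,z,v in obs]
for mask in ([1],[3],[0,1],[1,2],[0,1,2],[0,1,3],[0,3]):
    x0=np.array([.1207,0,0.,0])[mask]
    r=least_squares(res,x0,args=(mask,),x_scale=np.array([.01,.01,.01,1])[mask]); print(mask,r.x,r.fun)
# columns: paddle widths/ collar widths
for L in(.1207,.127):
  for off in (0,.0044):
    f=lambda h,y,z: proj(w,o["ee_pos"]+R@np.array([L-h,y,z+off]))
    print(L,off,"base",f(.093,-.007,-.018)[0],f(.093,.007,-.018)[0],"top",f(.145,-.007,0)[0],f(.145,.007,0)[0],"collar",f(.09,-.021,0)[0],f(.09,.021,0)[0],"shaft",f(.03,-.0095,0)[0],f(.03,.0095,0)[0],"lug",f(.015,-.004,-.0165)[0],f(.015,.004,-.0165)[0])
```

```text
[1] [0.0013] [-3.7048  1.904   5.6098 -2.6826 -1.8914 -1.9361]
[3] [2.7122] [-3.2996  1.4565  5.6919 -2.2083 -0.7912 -0.8494]
[0, 1] [0.1286 0.0057] [-1.6629  1.0744 -0.3264 -0.2156  0.7539  0.3692]
[1, 2] [ 0.001  -0.0258] [-3.3167 -0.9415  4.6244 -1.9786  0.9562  0.7642]
[0, 1, 2] [ 0.1285  0.0057 -0.0005] [-1.6718  1.0317 -0.3002 -0.2222  0.784   0.3993]
[0, 1, 3] [0.1286 0.0057 0.0411] [-1.6654  1.0636 -0.3197 -0.2177  0.7617  0.3775]
[0, 3] [0.1253 6.5168] [-2.4318 -0.8294  1.2422 -0.9702  1.6355  1.3536]
0.1207 0 base 302.19077167429094 327.8665277678304 top 297.0622625889536 332.54952804826473 collar 278.397903810142 351.68166984917264 shaft 302.8080317218667 327.5489485259277 lug 310.20189715907264 320.2010493627012
0.1207 0.0044 base 302.2959624321759 327.76492853266336 top 297.26412411672504 332.3575733965503 collar 278.6804440806119 351.40245456803046 shaft 302.87935521351295 327.4784627751879 lug 310.2296824858722 320.17380933564124
0.127 0 base 302.6747137796346 327.42193574498793 top 297.9748916696172 331.7125687356075 collar 279.6793722708636 350.43727602675233 shaft 303.139260686701 327.2381762041284 lug 310.3357957818475 320.085633904562
0.127 0.0044 base 302.7723718225152 327.3274340250614 top 298.1572709896964 331.538811532181 collar 279.94275646775696 350.17682284108105 shaft 303.2068940157949 327.17124439670647 lug 310.3621734413114 320.05968877454416
```

```bash
python3 -m handwheel '[[0,0,0,0,-0.02,-0.001,1],[0,0,0,0.004,-0.045,-0.002,1],[0,0,0,0.018,-0.0566,-0.003,1],[0,0,0,0.03,-0.0566,-0.003,1],[0,0,0,0.032,-0.0566,-0.003,1],[0,0,0,0.032,-0.0566,-0.003,1]]'
python3 - <<'E'
from workcell import bot
from h import *
import pickle
o=bot.get_obs();print(o["ee_pos"],Ro.from_euler('xyz',o["tcp_rot"],degrees=True).as_matrix(),o["wrist_force"])
c=bot.camera("wrist"); pickle.dump((o,c),open("w5.pkl","wb"))
cv2.imwrite("pics/w5c.png",cv2.resize(c["frame"][110:230,250:380,::-1],None,fx=5,fy=5,interpolation=3))
c=bot.camera("scene"); cv2.imwrite("pics/s5.png",cv2.resize(c["frame"][140:260,300:440,::-1],None,fx=5,fy=5,interpolation=3))
E
```

```text
time: 8.48
ee_pos: [0.4655, -0.172, 0.2065]
tcp_rot: [101.2, 90.0, 125.6]
wrist_force: [0.5, 0.7, -2.1]
opening: 0.0129
[ 0.46549982 -0.17201463  0.20650606] [[-1.00270683e-04 -4.12843611e-01  9.10801923e-01]
 [ 1.40106029e-04  9.10801913e-01  4.12843622e-01]
 [-9.99999985e-01  1.69004953e-04 -3.34848514e-05]] [ 0.47407802  0.74606318 -2.08807044]
```

View pics/w5c.png

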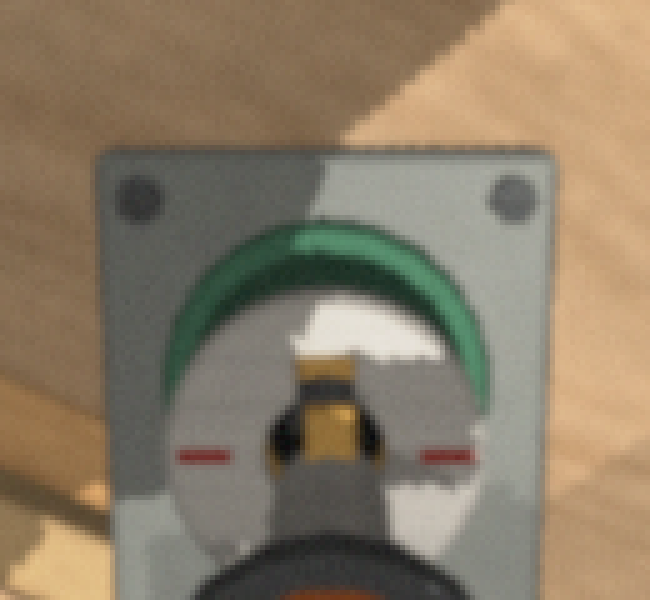

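View pics/s5.png

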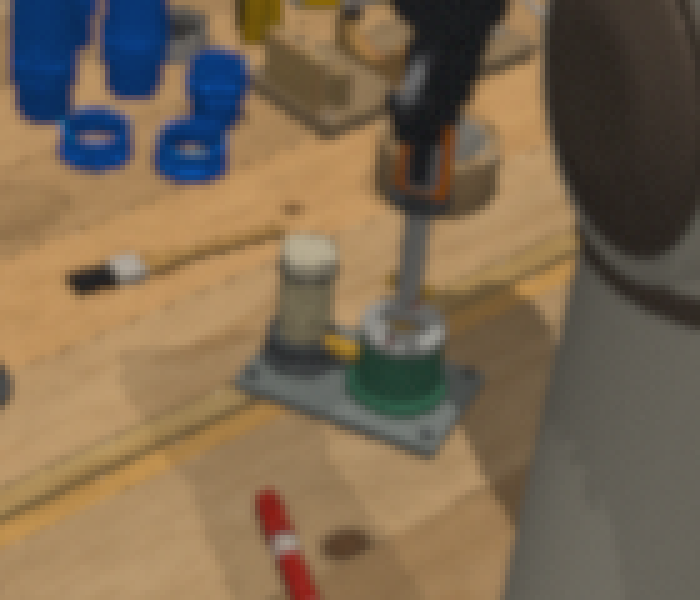

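Run:
```python
from h import *
import pickle
np.set_printoptions(precision=4,suppress=True)
o,c=pickle.load(open("w5.pkl","rb")); w=wcam(c,o)
R=Ro.from_euler('xyz',o["tcp_rot"],degrees=True).as_matrix()
g=lambda x,y,z=.07: R.T@(atz(w,250+x/5-.4,110+y/5-.4,z)-o["ee_pos"])
print("marks",g(177,457),g(473,456),(g(177,457)+g(473,456))/2)
print("slot front",g(327,355)+[0,0,.019])
P,Q=g(97,153,.012),g(555,153,.012); print("plate->socket",(P+Q)/2+[0,0,.05],np.linalg.norm(P-Q))
for L in (.1207,.1245,.1286):
    b=.2065-L
    print(L,"lug end",g(303,403,b+.012)+[0,0,.0165],g(358,403,b+.012),"lug/shaft",g(330,463,b+.019)+[0,0,.0095], "gold width",np.linalg.norm(g(303,403,b+.012)-g(358,403,b+.012)),"shaft w",np.linalg.norm(g(270,520,b+.04)-g(386,520,b+.04)))
f=c["frame"]
for r in range(176,214): print(r,f[r,312:319].mean(0).astype(int),end="; ")
```

```text
marks [ 0.1365 -0.0278  0.0033] [0.1365 0.0266 0.0031] [ 0.1365 -0.0006  0.0032]
slot front [ 0.1365 -0.0002  0.003 ]
plate->socket [ 0.1945 -0.0005  0.0037] 0.09695398738821251
0.1207 lug end [ 0.1087 -0.0041  0.0021] [ 0.1087  0.0049 -0.0144] lug/shaft [0.1017 0.0003 0.0031] gold width 0.008931413736201361 shaft w 0.016966922621591926
0.1245 lug end [ 0.1125 -0.0041  0.0031] [ 0.1125  0.0049 -0.0134] lug/shaft [0.1055 0.0003 0.0043] gold width 0.009078325144039945 shaft w 0.017284499829820447
0.1286 lug end [ 0.1166 -0.0042  0.0042] [ 0.1166  0.005  -0.0123] lug/shaft [0.1096 0.0003 0.0056] gold width 0.009236834820918416 shaft w 0.017627148922909116
176 [226 221 211]; 177 [227 222 211]; 178 [227 222 211]; 179 [225 220 208]; 180 [211 200 182]; 181 [173 152 123]; 182 [149 117  71]; 183 [144 111  59]; 184 [133 103  56]; 185 [104  83  53]; 186 [66 59 50]; 187 [51 50 50]; 188 [49 49 48]; 189 [56 53 49]; 190 [82 67 49]; 191 [121  92  51]; 192 [147 112  57]; 193 [151 115  60]; 194 [145 111  58]; 195 [143 109  57]; 196 [143 109  57]; 197 [143 109  56]; 198 [142 108  55]; 199 [142 109  56]; 200 [138 107  59]; 201 [122  99  65]; 202 [98 88 73]; 203 [86 83 77]; 204 [86 83 79]; 205 [85 82 78]; 206 [83 80 75]; 207 [83 79 74]; 208 [80 77 73]; 209 [80 77 73]; 210 [79 77 72]; 211 [81 78 74]; 212 [81 79 74]; 213 [80 77 72];
```

```bash
python3 -m handwheel '[[0,0,0,0.008,-0.0007,0.0004,1],[0,0,0,0.016,-0.0007,0.0004,1],[0,0,0,0.023,-0.0007,0.0004,1],[0,0,0,0.027,-0.0007,0.0004,1],[0,0,0,0.027,-0.0007,0.0004,1]]'
python3 - <<'E'
from workcell import bot
o=bot.get_obs();print(o["ee_pos"],o["wrist_force"],o["torque"])
E
```

```text
time: 9.2
ee_pos: [0.4662, -0.1729, 0.1791]
tcp_rot: [135.0, 90.0, 159.4]
wrist_force: [-0.3, 0.0, -1.7]
opening: 0.013
[ 0.46623547 -0.17291591  0.17914751] [-0.34764189  0.02126557 -1.68607258] [ 0.02690105  0.0042349  -0.01113916]
```

```bash
python3 -m handwheel '[[0,0,0,0.003,0,0,1],[0,0,0,0.006,0,0,1],[0,0,0,0.006,0,0,1]]'
python3 - <<'E'
from workcell import bot
import cv2
o=bot.get_obs();print(o["ee_pos"],o["wrist_force"],o["torque"])
c=bot.camera("wrist")
cv2.imwrite("pics/w6c.png",cv2.resize(c["frame"][110:230,250:380,::-1],None,fx=5,fy=5,interpolation=3))
E
```

```text
time: 9.57
ee_pos: [0.4663, -0.1729, 0.1733]
tcp_rot: [136.3, 90.0, 160.6]
wrist_force: [-0.0, -0.0, -1.2]
opening: 0.0132
[ 0.4662959  -0.17293743  0.17325164] [-0.01967563 -0.00172848 -1.2489459 ] [ 0.04656019 -0.03019588  0.05731582]
```

View pics/w6c.png

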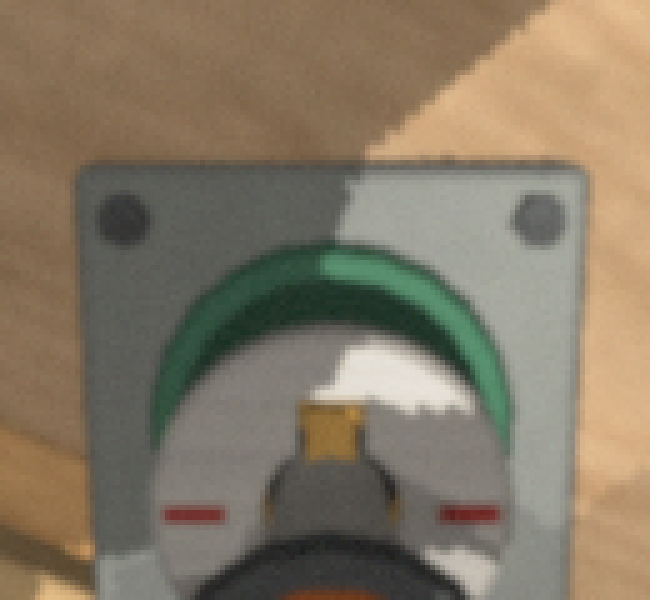

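```bash
python3 -m handwheel '[[0,0,0,0.003,0,0,1],[0,0,0,0.006,0,0,1],[0,0,0,0.008,0,0,1],[0,0,0,0.008,0,0,1]]'
python3 - <<'E'
from workcell import bot
o=bot.get_obs();print(o["ee_pos"],o["wrist_force"],o["torque"])
E
```

```text
time: 10.12
ee_pos: [0.4664, -0.173, 0.1656]
tcp_rot: [-52.1, 90.0, -27.8]
wrist_force: [0.6, 0.4, 1.3]
opening: 0.013
[ 0.46638421 -0.17297833  0.16560135] [0.63495879 0.4107601  1.2757159 ] [0.03787331 0.12473447 0.02594764]
```

```bash
python3 -m handwheel '[[0,0,0,0.002,0,0,1],[0,0,0,0.005,0,0,1],[0,0,0,0.005,0,0,1]]'
python3 - <<'E'
from workcell import bot
o=bot.get_obs();print(o["ee_pos"],o["wrist_force"],o["torque"])
E
```

```text
time: 10.5
ee_pos: [0.4664, -0.173, 0.1606]
tcp_rot: [-41.4, 90.0, -17.1]
wrist_force: [-1.9, 0.1, 4.7]
opening: 0.0126
[ 0.46644148 -0.17299729  0.16056537] [-1.85083054  0.07415938  4.66490438] [ 0.09574108  0.24037952 -0.01978783]
```

```bash
python3 -m handwheel '[[0,0,0,0.002,0,0,1],[0,0,0,0.004,0,0,1],[0,0,0,0.004,0,0,1],[0,0,0,0.004,0,0,1]]'
python3 - <<'E'
from workcell import bot
o=bot.get_obs();print(o["ee_pos"],o["wrist_force"],o["torque"])
E
```

```text
time: 11.0
ee_pos: [0.4666, -0.1731, 0.1574]
tcp_rot: [-46.8, 89.9, -22.5]
wrist_force: [-2.5, 2.0, 8.7]
opening: 0.0129
[ 0.46661598 -0.17306307  0.15739188] [-2.48344294  1.96623268  8.7469629 ] [0.1505325  0.5000548  0.02259624]
```

```bash
python3 -m handwheel '[[0,0,0,0.001,0,0,1],[0,0,0,0.001,0,0,1],[0,0,0,0.001,0,0,1]]'
python3 - <<'E'
from workcell import bot
o=bot.get_obs();print(o["q"],o["ee_pos"],o["wrist_force"],o["torque"])
E
```

```text
time: 11.38
ee_pos: [0.4668, -0.1731, 0.1572]
tcp_rot: [-45.6, 89.9, -21.3]
wrist_force: [-2.3, 1.5, 14.6]
opening: 0.0129
[-2.03490042e+01 -3.14559477e+00 -8.44444218e+00  8.45634236e+01
 -2.21292604e-03 -4.47012092e+01] [ 0.46677725 -0.1731311   0.15720249] [-2.32425577  1.54117874 14.6148853 ] [ 0.2485234   0.8259373  -0.06387534]
```

Run:
```python
import cv2
a=cv2.imread("pics/w2.png");b=cv2.imread("pics/w3.png")
for n,i in(("w2",a),("w3",b)):
    print(n,[(r,int(i[r,310:318,2].mean())) for r in range(214,236,2)],[(r,int(i[r,310:318,2].mean())) for r in range(256,290,2)],[(r,int(i[r,310:318,2].mean())) for r in range(330,354,2)])
    for r in (240,320): print(r,[int(x) for x in i[r,290:340,2]])
```

```text
w2 [(214, 72), (216, 43), (218, 67), (220, 79), (222, 78), (224, 87), (226, 119), (228, 125), (230, 124), (232, 121), (234, 120)] [(256, 111), (258, 112), (260, 111), (262, 112), (264, 112), (266, 114), (268, 123), (270, 130), (272, 137), (274, 137), (276, 138), (278, 138), (280, 139), (282, 138), (284, 138), (286, 139), (288, 139)] [(330, 138), (332, 138), (334, 137), (336, 137), (338, 133), (340, 113), (342, 82), (344, 89), (346, 88), (348, 83), (350, 53), (352, 21)]
240 [43, 45, 43, 44, 46, 44, 44, 48, 61, 84, 102, 105, 109, 108, 109, 109, 111, 110, 111, 110, 109, 109, 111, 111, 110, 112, 115, 121, 117, 112, 110, 108, 110, 106, 104, 95, 72, 53, 41, 45, 38, 43, 46, 42, 45, 43, 44, 48, 50, 65]
320 [146, 146, 144, 144, 146, 135, 125, 119, 124, 131, 133, 134, 135, 136, 138, 139, 139, 141, 142, 139, 138, 137, 138, 139, 138, 138, 139, 139, 140, 137, 135, 135, 134, 130, 132, 128, 122, 128, 161, 201, 217, 217, 218, 215, 216, 213, 216, 221, 225, 227]
w3 [(214, 82), (216, 64), (218, 40), (220, 56), (222, 79), (224, 76), (226, 79), (228, 102), (230, 119), (232, 116), (234, 114)] [(256, 111), (258, 109), (260, 111), (262, 111), (264, 110), (266, 110), (268, 111), (270, 112), (272, 118), (274, 126), (276, 133), (278, 135), (280, 136), (282, 137), (284, 138), (286, 138), (288, 138)] [(330, 137), (332, 138), (334, 137), (336, 135), (338, 137), (340, 136), (342, 136), (344, 132), (346, 107), (348, 60), (350, 45), (352, 20)]
240 [44, 46, 45, 42, 46, 45, 45, 40, 43, 45, 43, 51, 68, 92, 102, 109, 105, 110, 109, 106, 106, 110, 108, 113, 110, 110, 112, 107, 113, 108, 110, 110, 114, 116, 116, 125, 121, 121, 109, 86, 58, 42, 50, 45, 47, 43, 49, 59, 71, 76]
320 [19, 18, 22, 23, 22, 32, 50, 44, 36, 63, 94, 116, 126, 127, 128, 131, 134, 134, 135, 138, 138, 139, 139, 139, 136, 139, 136, 138, 138, 137, 139, 139, 139, 136, 138, 134, 133, 133, 129, 129, 125, 114, 92, 65, 40, 45, 35, 29, 17, 7]
```

```bash
python3 -m handwheel '[[5,0,0,0,0.0001,0,1],[12,0,0,0,0.0003,0,1],[20,0,0,0,0.0004,0.0001,1],[28,0,0,0,0.0006,0.0001,1],[28,0,0,0,0.0006,0.0001,1]]' 110
python3 - <<'E'
from workcell import bot
from h import *
o=bot.get_obs();print(o["q"],o["ee_pos"],o["wrist_force"],o["torque"]); R=Ro.from_euler('xyz',o["tcp_rot"],degrees=True).as_matrix(); print(np.degrees(np.arctan2(R[1,2],R[0,2])), "tool force",R.T@o["wrist_force"])
E
```

```text
time: 12.0
ee_pos: [0.4666, -0.1722, 0.1572]
tcp_rot: [3.4, 89.9, -0.4]
wrist_force: [-2.6, 4.0, 15.8]
opening: 0.0127
[-2.02803506e+01 -3.19969741e+00 -8.49127404e+00  8.45852821e+01
  4.46397896e-02 -1.65344265e+01] [ 0.46659167 -0.17219467  0.15724635] [-2.62681098  4.02756786 15.77037872] [0.81909831 0.89383958 0.04903011]
-3.7458849460001082 tool force [-15.77639943   3.84948373  -2.84832932]
```

```bash
python3 -m handwheel '[[8,0,0,0,0.0001,0,1],[16,0,0,0,0.0002,0.0002,1],[24,0,0,0,0.0003,0.0003,1],[32,0,0,0,0.0004,0.0005,1],[32,0,0,0,0.0004,0.0005,1]]'
python3 - <<'E'
from workcell import bot
from h import *
o=bot.get_obs();print(o["q"],o["ee_pos"],o["wrist_force"],o["torque"]); R=Ro.from_euler('xyz',o["tcp_rot"],degrees=True).as_matrix(); print(np.degrees(np.arctan2(R[1,2],R[0,2])), "tool force",R.T@o["wrist_force"])
E
```

```text
time: 12.62
ee_pos: [0.4671, -0.1713, 0.1573]
tcp_rot: [61.8, 89.8, 26.1]
wrist_force: [-2.2, 5.2, 15.1]
opening: 0.013
[-20.20065008  -3.15081226  -8.44396125  84.60185021   0.10977145
  15.52641051] [ 0.46714881 -0.17134029  0.15725209] [-2.16588574  5.17302255 15.11592513] [1.59169032 0.92958232 0.05535711]
-35.72704386370818 tool force [-15.11500229   2.97011195  -4.75999544]
```

```bash
python3 -m handwheel '[[8,0,0,0,0.0008,-0.0003,1],[16,0,0,0,0.0014,-0.0003,1],[23,0,0,0,0.0018,-0.0003,1],[23,0,0,0,0.0018,-0.0003,1]]'
python3 - <<'E'
from workcell import bot
from h import *
o=bot.get_obs();print(o["q"],o["ee_pos"],o["wrist_force"],o["torque"]); R=Ro.from_euler('xyz',o["tcp_rot"],degrees=True).as_matrix(); print(R,np.degrees(np.arctan2(R[1,2],R[0,2])), "tool force",R.T@o["wrist_force"])
E
```

```text
time: 13.12
ee_pos: [0.468, -0.1699, 0.1572]
tcp_rot: [70.0, 89.9, 11.2]
wrist_force: [-1.8, 3.0, 15.2]
opening: 0.013
[-1.99964994e+01 -3.12061400e+00 -8.41717449e+00  8.45837451e+01
  7.25984528e-02  3.87221780e+01] [ 0.46800329 -0.16994822  0.15723318] [-1.82078998  2.97886721 15.15348077] [1.11756971 0.8276377  0.05827086]
[[ 2.39641084e-03  8.54624701e-01  5.19240675e-01]
 [ 4.76313785e-04  5.19241131e-01 -8.54627650e-01]
 [-9.99997015e-01  2.29536045e-03  8.37245548e-04]] -58.71865655988831 tool force [-15.15638002   0.02544099  -3.47856331]
```

```bash
python3 -m handwheel '[[4,0,0,0,0.0002,0,1],[7,0,0,0,0.0004,0,1],[7,0,0,0,0.0004,0,1]]'
python3 - <<'E'
from workcell import bot
from h import *
o=bot.get_obs();print(o["ee_pos"],o["wrist_force"],o["torque"]); R=Ro.from_euler('xyz',o["tcp_rot"],degrees=True).as_matrix(); print(np.degrees(np.arctan2(R[1,2],R[0,2])), "tool force",R.T@o["wrist_force"])
E
```

```text
time: 13.5
ee_pos: [0.4686, -0.1701, 0.1573]
tcp_rot: [60.7, 89.8, -4.9]
wrist_force: [-1.6, 2.5, 13.8]
opening: 0.0129
[ 0.46855503 -0.1700637   0.15725919] [-1.62880912  2.53842543 13.76649838] [0.63553751 0.50952244 0.07427122]
-65.66972065090675 tool force [-13.77174832  -0.40371349  -2.96463562]
```

```bash
python3 -m handwheel '[[2,0,0,0,0.0001,0,1],[3,0,0,0,0.0001,0,1],[3,0,0,0,0.0001,0,1]]'
python3 - <<'E'
from workcell import bot
from h import *
o=bot.get_obs();print(o["ee_pos"],o["wrist_force"],o["torque"]); R=Ro.from_euler('xyz',o["tcp_rot"],degrees=True).as_matrix(); print(np.degrees(np.arctan2(R[1,2],R[0,2])), "tool force",R.T@o["wrist_force"])
E
```

```text
time: 13.88
ee_pos: [0.4687, -0.1701, 0.1573]
tcp_rot: [61.8, 89.8, -6.8]
wrist_force: [-0.7, 3.1, 14.0]
opening: 0.0125
[ 0.46873946 -0.17007933  0.15725847] [-0.69366379  3.08876736 13.99349867] [0.62284837 0.41471644 0.17264358]
-68.63555112918152 tool force [-13.99668009   0.5172756   -3.10886324]
```

```bash
python3 -m handwheel '[[2,0,0,0,0.0001,0,1],[2,0,0,0,0.0001,0,1],[2,0,0,0,0.0001,0,1]]'
python3 - <<'E'
from workcell import bot
from h import *
o=bot.get_obs();print(o["ee_pos"],o["wrist_force"],o["torque"],o["opening"],o["q"][5]); R=Ro.from_euler('xyz',o["tcp_rot"],degrees=True).as_matrix(); print(np.degrees(np.arctan2(R[1,2],R[0,2])))
c=bot.camera("wrist"); cv2.imwrite("pics/w9.png",c["frame"][:,:,::-1])
c=bot.camera("scene"); cv2.imwrite("pics/s9.png",cv2.resize(c["frame"][120:280,280:480,::-1],None,fx=3.6,fy=3.6,interpolation=3))
o=bot.get_obs();print(o["time"],o["ee_pos"],o["wrist_force"],o["torque"])
E
```

```text
time: 14.25
ee_pos: [0.4688, -0.17, 0.1573]
tcp_rot: [63.3, 89.8, -7.3]
wrist_force: [-1.1, 1.1, 13.2]
opening: 0.0128
[ 0.46882221 -0.17004577  0.15725226] [-1.12918064  1.11450511 13.18495271] [0.54081531 0.38060438 0.259744  ] 0.012795581426178433 50.655488427802545
-70.61226914736237
14.35 [ 0.46881925 -0.17004876  0.15725041] [-1.1046579   1.5274732  13.45939192] [0.51181952 0.37568914 0.23730807]
```

View pics/w9.png

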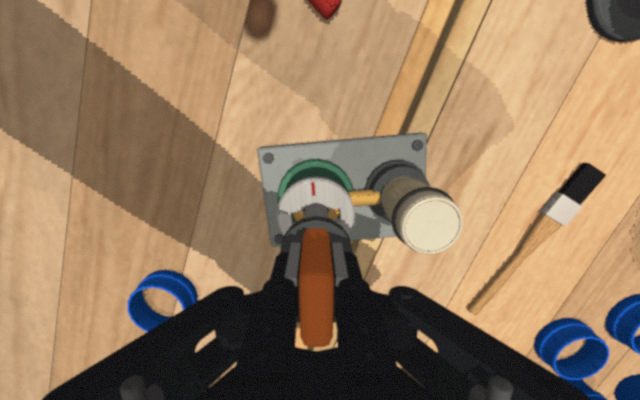

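View pics/s9.png

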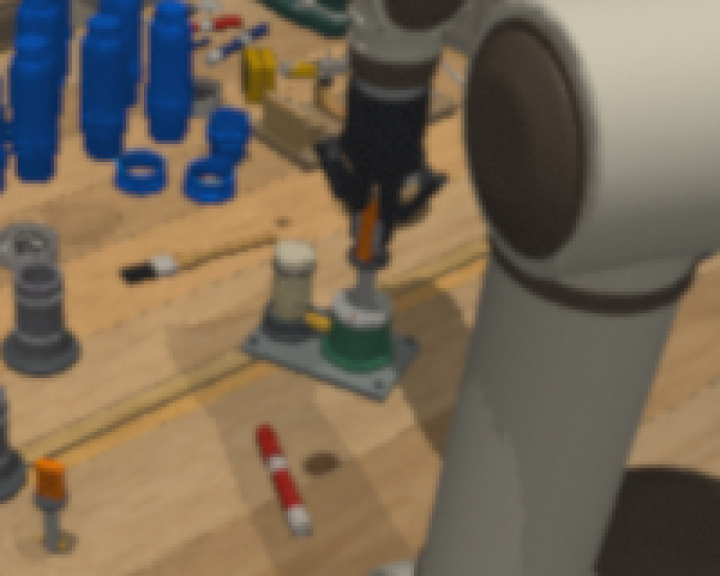

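Run:
```python
from workcell import bot
print(bot.job_done()); o=bot.get_obs(); print(o["time"],o["ee_pos"],o["wrist_force"],o["torque"],o["opening"])
```

```text
the job is handed in; nothing more can be done
None
the job is handed in; nothing more can be done
```

The job is done and handed in at about 14.4 s. The larger orange key was pulled from the holder nearest the base, fitted into the slotted socket, pushed home and turned clockwise to the stop. It was still gripped, pressed and turned at hand-in.

**Last checks before hand-in:**
- **Pressed home:** the grip point was steady at z = 0.157 m, so the key's bottom end is about 37 mm above the table. Pushing 1 mm further only raised the force, which shows the plunger stop. The final downward push was about 14–15 N.
- **Turned:** the tool turned about 95° in total. The twisting moment climbed from 0.06 to about 0.25 N m over the last degrees, which shows the rotor stop.
- **Picture:** the last wrist view shows a red mark in line with the shaft, with both slots empty at its sides.
- **Grip:** the fingers stand 13 mm apart on the paddle at 110 N.

**What disagreed:** the wrist camera showed the key 1–3 mm off the grasp axis, and I could not tell how much was calibration error. I compensated by eye and by force while turning. Sideways forces stayed under about 6 N, and no other object was touched on purpose.

**Not confirmed:** the state read after hand-in returned nothing, so I have no check on the final second.

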